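Slide the negative carrier between the guide posts to the stop

ROBOT

A 7-joint arm with a two-finger parallel gripper is mounted at the origin on the work surface. World frame = base frame: x ahead of the robot, y to its left, z up, the work surface at z = 0. Lengths are in m, angles in rad, forces in N, time in s.
With the tool pointing down it reaches from about 0.425 to 0.925 m from the base axis. Payload 6.8 kg.
Tool frame: the origin (TCP) lies midway between the tips of the shut fingers; the grasp point (between the pads) lies 19 mm behind it; z points along the fingers, y is the direction in which the jaws open and shut (so a half turn about z gives the same grasp; the last joint's range is limited). The gripper opens to 88 mm and grips with 3 to 60 N. Pads are 20 mm wide; open, the fingers measure 115 mm over their backs; the gripper's body (75 mm by 178 mm) begins 61 mm behind the grasp point.
Start: joints at [1.232, 0.477, 0.022, 1.555, -0.011, 1.109, -0.083], TCP at [0.154, -0.657, 0.223] pointing down, gripper open.
Joint ranges: [-2.96, 2.96], [-0.34, 2.1], [-1.41, 1.46], [0.24, 2.44], [-1.37, 4.51], [0.17, 1.92], [-2.96, 2.96]. Speed limits (rad/s): [2.39, 2.39, 3.14, 3.14, 3.14, 3.14, 3.14].

INTERFACE

Orientations are given as a unit quaternion [x, y, z, w].
In Python, from plant import * gives the robot as it stands. The module is installed in compiled form; this text tells all that it offers.
- The arm moves only by the tool play_rows, never from a script. Its argument "series" is a list of rows, each an object of numbers: "tx", "ty", "tz": the shift along the tool's x, y, z in cm; "wx", "wy", "wz": the turn, a rotation vector about the tool's x, y, z in rad; "fingers": the closure, from 0 (fully open) to 1 (shut). In form: [{"tx": .., "ty": .., "tz": .., "wx": .., "wy": .., "wz": .., "fingers": ..}, ...]. A call has 1 to 8 rows; each row is the pose to reach, as a shift and turn from the pose commanded when the call began, along the tool's axes at that moment; what a row does not reach only later rows make up. A row lasts 1/8 s, in which the tool goes at most 62.5 mm and 10.7 degrees, less where a joint would pass 70% of its speed; a pose out of reach is approached as far as the arm can. A call with a gripper value outside its range is refused whole. The fingers move at their own pace and stop on an object; "newtons" is the grip in N (left out, the last holds). Time passes only in rows, so rows that repeat a pose let the fingers close. It gives the time, the measured TCP pose, the force and the opening at its end, in the units of the state.
- read_state(): the state, without advancing time (a new reading comes with each control period).
- read_camera(name): name is "scene" or "top" or "wrist"; returns the picture (384x512x3 uint8, blue, green, red); there is no depth.
- get_calibration(name): a dict with "camera_matrix" (3x3 intrinsics, pixels), "pose" (4x4, takes a point from camera to world coordinates). Camera axes: x right, y up, looking along -z (the intrinsics and any distortion apply to the point x, -y, -z); pixel columns grow to the right and rows downward; lengths in m; the calibration is good to about 2 mm. The wrist camera is an equidistant fisheye: a pixel r from the principal point sees the ray r / f radians off the axis. A picture is of the moment at which its call begins: read the wrist's pose just before it. get_calibration takes no time and is no camera call; for the wrist camera it gives the pose at the moment of the call.
- finish_job(): hands the job in, once; it reports no verdict.
The state is a dict: "clock": time; "joints": joint angles; "joint_vel": joint speeds; "effort": joint torques, N m; "position": TCP position; "tool_rot": TCP orientation; "wrist_force": force on the tool from outside, world axes, zero at the start; "wrist_torque": the same for the moment, N m; "width": opening from 0.0 (shut) to 1.0 (fully open).
Only numpy, scipy, OpenCV 4.12 (cv2) and the standard library are available. Lean on these libraries where they do the work, as an engineer would, in place of code of your own. Each camera call takes 0.05 s, during which the arm holds its last target.

TASK

With the fingertips, push the black negative carrier along the bench top, through the narrow gap between the two steel guide posts, until its leading edge rests square against the aluminium stop bar beyond them. Only push it: it is too wide to grip and must stay flat on the bench, never lifted. Leave the other things on the bench where they are.

Things in the scene. Friction and masses are not known exactly. Their poses are not given: they have to be found in the camera images.
- carrier: Negative carrier: loose flat black slab, 120 mm long (its x), 96 mm wide (y), 22 mm thick, 0.25 to 0.5 kg, small glass pane on top; upright sides. Origin: centre of its underside. Starts flat on the bench on the station's -x side, its centre 150 to 175 mm before the posts, up to 45 mm off the centre line, up to 0.35 rad askew. Slides under 1 to 5 N; its +x end leads.
- station: Loading station fixed to the bench: two posts and a stop bar. Origin on the bench top midway between the posts; z up, +x is the way the carrier goes through. The clear gap is 102 mm wide (y), 6 mm more than the carrier. Home: carrier centre at x = 85 mm, y = 0, square. The white pane in a dark frame between posts and stop is flush and only seen.
- post_left (a point): Foot, on the bench top, of the upright round steel post at y = +65 mm of the station: 28 mm diameter, 45 mm high. Its black foot plate, 8 mm high, spans y = 54 to 90 mm and 44 mm along x, so it does not narrow the gap.
- post_right (a point): The same for the like post at y = -65 mm of the station.
- stop (a point): Middle of the stop bar's face that meets the carrier, on the bench top, at x = 145 mm of the station. Fixed aluminium bar, 130 mm long along y, 16 mm thick, 25 mm high; its face is square to the station's x.
- tank: Bystander: black film developing tank with an orange ring, round, 86 mm diameter, 112 mm high, loose. Origin at the centre of its underside.
- loupe: Bystander: round black magnifier, 50 mm diameter, 46 mm high, loose. Origin at the centre of its underside.
- canister: Bystander: small black film canister with grey cap, 34 mm diameter, 52 mm high, loose. Origin at the centre of its underside.
- remote: Bystander: grey timer remote, flat box 100 mm (its x) by 48 mm (y), 26 mm high, loose. Origin at the centre of its underside.
Not all that is in view belongs to the job. Of the things like the carrier, leave any that is purple, red or yellow; of the rest the larger one is meant.

How it is judged:
On the way:
1. the carrier is in the gap: its centre within 30 mm of the line through the posts and 10 mm of the gap's middle (x of carrier in the frame of station between -0.03 and 0.03 m and y of carrier in the frame of station between -0.01 and 0.01 m), for 0.1 s.
At the end, for the whole second after the job is handed in: The carrier has gone through the gap and rests flat on the bench beyond the posts, its leading edge within 4 mm of the stop bar, square to it within 0.06 rad, and within 15 mm of the middle of the bar; it is at rest (x of carrier in the frame of station above 0.081 m and y of carrier in the frame of station between -0.015 and 0.015 m and angle between the x axis of carrier and the x axis of station, either way round below 0.06 rad and height (world z) of carrier below 0.004 m and angle between carrier's own z axis and vertical below 0.05 rad and linear speed of carrier below 0.01 m/s); the robot touches nothing.
It fails at once if the carrier is lifted (more than 8 mm) or tipped (more than 0.15 rad) (height (world z) of carrier above 0.008 m or angle between carrier's own z axis and vertical above 0.15 rad).
It fails at once if a bystander is moved by more than 15 mm (distance of any of tank, loupe, canister, remote from where it was at the start of the episode above 0.015 m).
It also fails if it takes over 72 s, if anything falls off the work surface, if the arm or the gripper's body presses on something with over 40 N, if the wrist force passes 120 N, or if a joint passes its speed limit or range.

## Working session

There is one attempt and no reset: what is moved stays moved. The work goes in short steps, Python scripts to look and compute and a tool call to move; the robot and the scene stay as the last step left them, time stands still between calls to the robot, and variables do not carry over. Pictures are saved under pics/ and viewed, and the job is handed in when it is done.

Besides the shell and the picture viewer there is one more tool, called by a JSON object that holds its "method" and its "body", one argument or row to a line. play_rows: Moves the arm, as the interface text tells. Its arguments: {"type":"object","properties":{"series":{"type":"array"},"newtons":{"type":"number"}},"required":["series"]}

```bash
mkdir -p pics
python3 - <<'E'
from plant import *
import cv2
s=read_state();print({k:s[k] for k in('clock','position','tool_rot','wrist_force','width')})
for n in('scene','top','wrist'):
    im=read_camera(n);cv2.imwrite(f'pics/{n}0.png',im);c=get_calibration(n);print(n,{k:(v.round(3).tolist() if hasattr(v,'round') else v) for k,v in c.items()})
E
```

```text
{'clock': 0.0, 'position': array([ 0.15427258, -0.65652058,  0.22169592]), 'tool_rot': array([ 9.93345868e-01,  1.15165771e-01, -1.72329474e-04, -8.95212717e-04]), 'wrist_force': array([0.42226225, 0.07212087, 0.83329439]), 'width': 0.9992741388499943}
scene {'camera_matrix': [[416.765, 0.0, 256.586], [0.0, 416.765, 198.595], [0.0, 0.0, 1.0]], 'pose': [[-0.824, -0.456, 0.337, 0.977], [0.567, -0.659, 0.494, 0.557], [-0.003, 0.598, 0.802, 0.912], [0.0, 0.0, 0.0, 1.0]]}
top {'camera_matrix': [[456.435, 0.0, 259.826], [0.0, 456.435, 190.069], [0.0, 0.0, 1.0]], 'pose': [[-0.011, 0.998, -0.065, 0.532], [-1.0, -0.01, 0.012, -0.001], [0.011, 0.065, 0.998, 1.359], [0.0, 0.0, 0.0, 1.0]]}
wrist {'camera_matrix': [[297.319, 0.0, 253.955], [0.0, 297.319, 191.648], [0.0, 0.0, 1.0]], 'pose': [[0.229, 0.942, 0.246, 0.221], [-0.973, 0.222, 0.057, -0.641], [-0.001, -0.253, 0.968, 0.384], [0.0, 0.0, 0.0, 1.0]]}
```

View pics/top0.png

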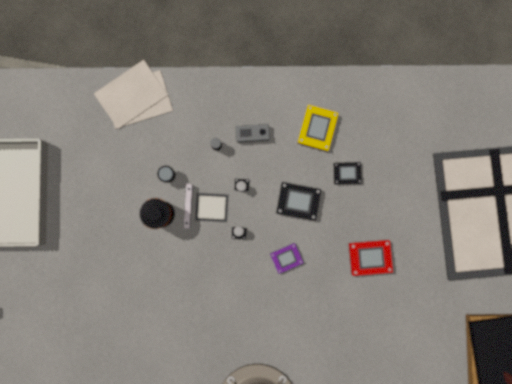

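View pics/scene0.png

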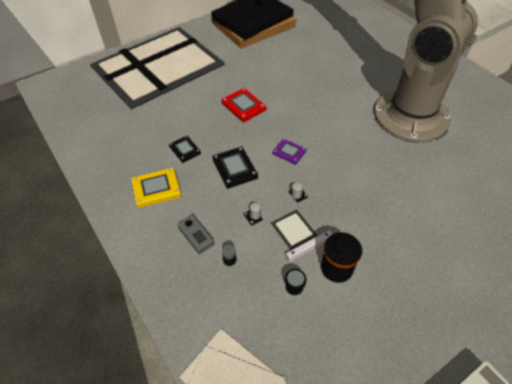

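View pics/wrist0.png

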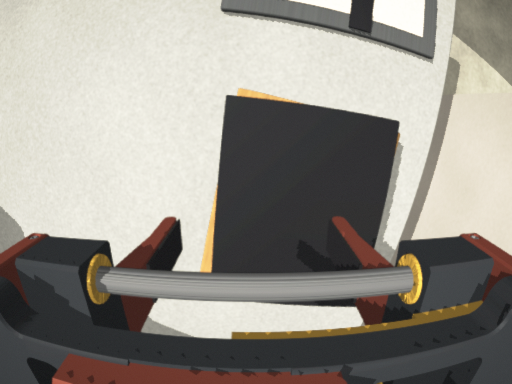

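Run:
```python
import cv2
im=cv2.imread('pics/top0.png')
cv2.imwrite('pics/crop0.png',cv2.resize(im[120:270,140:340],None,fx=4,fy=4,interpolation=cv2.INTER_CUBIC))
im=cv2.imread('pics/scene0.png')
cv2.imwrite('pics/crop1.png',cv2.resize(im[130:280,160:360],None,fx=4,fy=4,interpolation=cv2.INTER_CUBIC))
```

```text
(no output)
```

View pics/crop0.png

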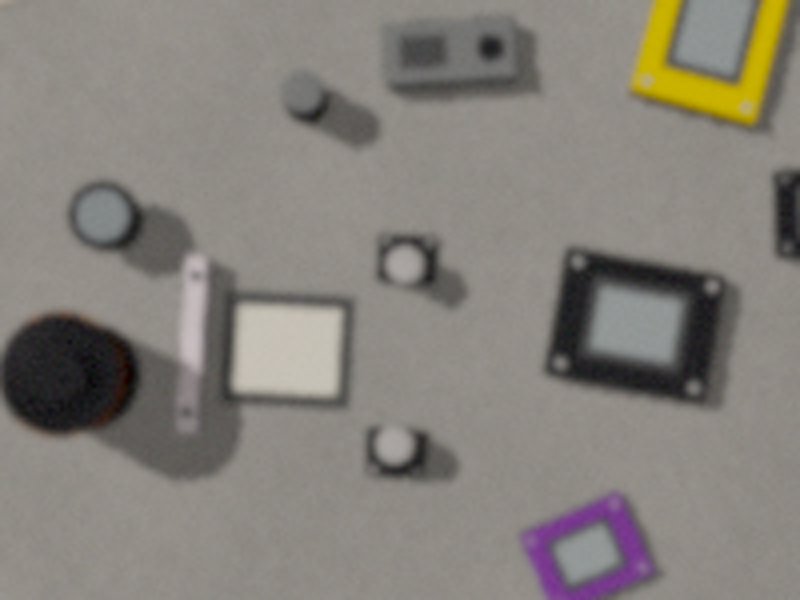

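View pics/crop1.png

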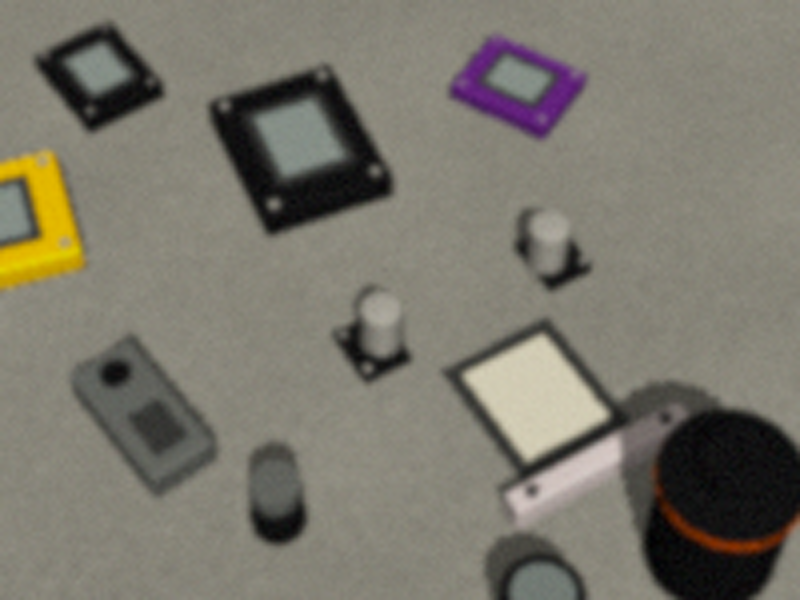

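```bash
cat > h.py <<'E'
import numpy as np,cv2,json
def back(c,uv,z):
    K=np.array(c['camera_matrix']);P=np.array(c['pose'])
    uv=np.atleast_2d(uv).astype(float)
    d=np.c_[(uv[:,0]-K[0,2])/K[0,0],-(uv[:,1]-K[1,2])/K[1,1],-np.ones(len(uv))]@P[:3,:3].T
    o=P[:3,3];return o+d*((z-o[2])/d[:,2])[:,None]
def proj(c,X):
    K=np.array(c['camera_matrix']);P=np.array(c['pose'])
    p=(np.atleast_2d(X)-P[:3,3])@P[:3,:3]; return np.c_[K[0,2]+K[0,0]*p[:,0]/-p[:,2],K[1,2]-K[1,1]*p[:,1]/-p[:,2]]
def fisheye(c,uv,z):
    K=np.array(c['camera_matrix']);P=np.array(c['pose'])
    q=(np.atleast_2d(uv).astype(float)-K[:2,2])/K[0,0];r=np.hypot(*q.T);s=np.sin(r)/np.maximum(r,1e-9)
    d=np.c_[q[:,0]*s,-q[:,1]*s,-np.cos(r)]@P[:3,:3].T;o=P[:3,3];return o+d*((z-o[2])/d[:,2])[:,None]
E
python3 - <<'E'
from plant import *
from h import *
c=get_calibration('top');
f=lambda L,z:back(c,np.array(L)/4-0.375+[140,120],z)
pr=lambda n,a:print(n,(a*1000).round(1).tolist())
car=f([(570,248),(735,275),(712,405),(547,375)],.022);pr('car',car)
print([np.linalg.norm(car[i]-car[(i+1)%4]) for i in range(4)],car.mean(0))
posts=f([(406,263),(397,445)],.045);pr('posts',posts);print(np.linalg.norm(posts[0]-posts[1]))
stop=f([(209,257),(196,430)],.025);pr('stop front edge',stop);print(np.linalg.norm(stop[0]-stop[1]))
pr('pane',f([(232,296),(354,300),(345,405),(228,400)],0))
pr('tank',f([(62,374)],.112));pr('loupe',f([(103,215)],.046));pr('can',f([(303,98)],.052));pr('rem',f([(452,52)],.026))
E
```

```text
car [[642.3, -82.7, 22.0], [621.1, -203.8, 22.0], [525.9, -185.0, 22.0], [549.2, -64.5, 22.0]]
[np.float64(0.12293667180421321), np.float64(0.0970015109735337), np.float64(0.12272117273905624), np.float64(0.09482979403817224)] [ 0.58461491 -0.13399276  0.022     ]
posts [[630.7, 37.3, 45.0], [500.0, 44.8, 45.0]]
0.13097543777610693
stop front edge [[638.1, 181.9, 25.0], [512.0, 191.6, 25.0]]
0.12646946557513752
pane [[610.8, 168.3, 0.0], [606.9, 77.5, 0.0], [528.9, 84.7, 0.0], [533.6, 171.4, 0.0]]
tank [[552.3, 270.0, 112.0]]
loupe [[667.6, 255.3, 46.0]]
can [[750.3, 110.3, 52.0]]
rem [[787.9, 2.6, 26.0]]
```

```bash
cat >> h.py <<'E'
from scipy.spatial.transform import Rotation as Ro
O=np.array([.5654,.041]);TH=1.505
def st2w(x,y):return O+x*np.array([np.cos(TH),np.sin(TH)])+y*np.array([-np.sin(TH),np.cos(TH)])
def w2st(p):
    d=np.atleast_2d(p)[:,:2]-O;return np.c_[d@[np.cos(TH),np.sin(TH)],d@[-np.sin(TH),np.cos(TH)]]
def rel(s,x,y,z,h):
    R0=Ro.from_quat(s['tool_rot']).as_matrix();c,q=np.cos(h),np.sin(h)
    R1=np.array([[c,q,0],[q,-c,0],[0,0,-1]])
    print('t cm',(R0.T@(np.array([x,y,z])-s['position'])*100).round(2),'w',Ro.from_matrix(R0.T@R1).as_rotvec().round(4))
E
python3 - <<'E'
from plant import *
from h import *
rel(read_state(),*st2w(-.27,-.01),.2,TH)
E
```

```text
t cm [ 49.05 -32.4    2.23] w [-1.3000e-03 -8.0000e-04 -1.2742e+00]
```

{"method": "play_rows", "body": {
  "series": [
    {"tx": 6, "ty": -4, "tz": 0, "wz": -0.16, "fingers": 0.43},
    {"tx": 12, "ty": -8, "tz": 0.5, "wz": -0.32, "fingers": 0.43},
    {"tx": 18, "ty": -12, "tz": 1, "wz": -0.48, "fingers": 0.43},
    {"tx": 24, "ty": -16, "tz": 1, "wz": -0.64, "fingers": 0.43},
    {"tx": 30, "ty": -20, "tz": 1.5, "wz": -0.8, "fingers": 0.43},
    {"tx": 36, "ty": -24, "tz": 2, "wz": -0.96, "fingers": 0.43},
    {"tx": 42, "ty": -28, "tz": 2.2, "wz": -1.12, "fingers": 0.43},
    {"tx": 49, "ty": -32.4, "tz": 2.2, "wz": -1.274, "fingers": 0.43}
  ]
}}

```text
validation failed for argument at $.se...
```

{"method": "play_rows", "body": {
  "series": [
    {"tx": 0, "fingers": 0.43},
    {"tx": 0, "fingers": 0.43},
    {"tx": 0, "fingers": 0.43},
    {"tx": 0, "fingers": 0.43}
  ]
}}

```text
validation failed for argument at $.se...
```

Run:
```python
from plant import *
from h import *
import pickle
s=read_state();print(s['clock'],s['position'],s['width'],s['joints'].round(2),w2st(s['position']))
c=get_calibration('wrist');im=read_camera('wrist');cv2.imwrite('pics/w1.png',im);pickle.dump((c,s),open('w1.pkl','wb'))
cv2.imwrite('pics/w1b.png',cv2.resize(im,(800,600),interpolation=cv2.INTER_CUBIC))
```

```text
0.15 [ 0.15430268 -0.65666899  0.22192648] 0.9995712588620106 [ 1.23  0.48  0.02  1.56 -0.01  1.11 -0.08] [[-0.72318856  0.36433685]]
```

View pics/w1b.png

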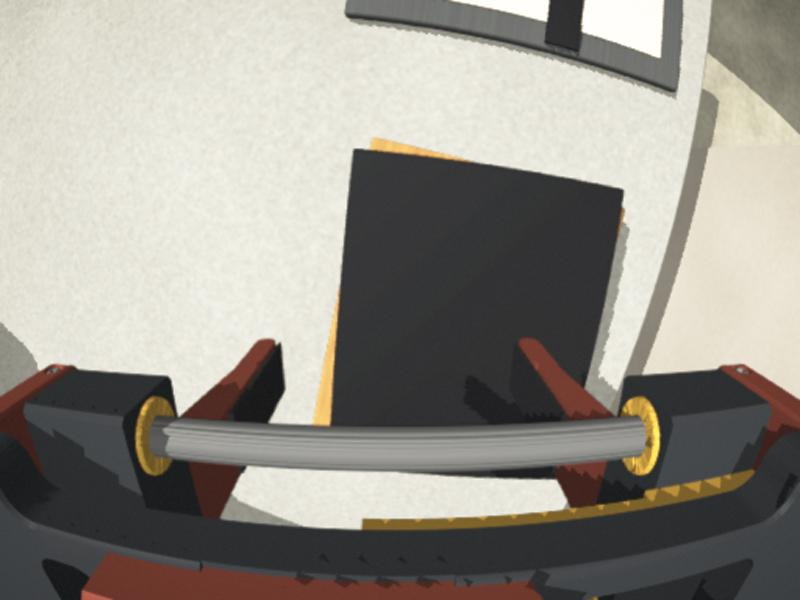

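{"method": "play_rows", "body": {
  "series": [
    {"tx": 6, "ty": -4, "tz": 0, "wx": 0, "wy": 0, "wz": -0.16, "fingers": 0.43},
    {"tx": 12, "ty": -8, "tz": 0.5, "wx": 0, "wy": 0, "wz": -0.32, "fingers": 0.43},
    {"tx": 18, "ty": -12, "tz": 1, "wx": 0, "wy": 0, "wz": -0.48, "fingers": 0.43},
    {"tx": 24, "ty": -16, "tz": 1, "wx": 0, "wy": 0, "wz": -0.64, "fingers": 0.43},
    {"tx": 30, "ty": -20, "tz": 1.5, "wx": 0, "wy": 0, "wz": -0.8, "fingers": 0.43},
    {"tx": 36, "ty": -24, "tz": 2, "wx": 0, "wy": 0, "wz": -0.96, "fingers": 0.43},
    {"tx": 42, "ty": -28, "tz": 2.2, "wx": 0, "wy": 0, "wz": -1.12, "fingers": 0.43},
    {"tx": 49, "ty": -32.4, "tz": 2.2, "wx": 0, "wy": 0, "wz": -1.274, "fingers": 0.43}
  ]
}}

```text
clock: 1.2
position: [0.4972, -0.2915, 0.2023]
tool_rot: [0.728, 0.685, -0.0, 0.0]
wrist_force: [0.3, -0.1, 0.4]
width: 0.569
```

{"method": "play_rows", "body": {
  "series": [
    {"tx": 0, "ty": 0, "tz": 0, "wx": 0, "wy": 0, "wz": 0, "fingers": 0.43},
    {"tx": 0, "ty": 0, "tz": 0, "wx": 0, "wy": 0, "wz": 0, "fingers": 0.43}
  ]
}}

```text
clock: 1.45
position: [0.4957, -0.2935, 0.2021]
tool_rot: [0.73, 0.683, -0.0, -0.0]
wrist_force: [-0.5, -0.9, 0.1]
width: 0.573
```

Run:
```python
from plant import *
from h import *
import pickle
s=read_state();print(s['clock'],s['position'],s['width'],s['joints'].round(2),w2st(s['position']))
rel(s,*st2w(-.27,-.01),.2,TH)
c=get_calibration('wrist');im=read_camera('wrist');cv2.imwrite('pics/w1.png',im);pickle.dump((c,s),open('w1.pkl','wb'))
cv2.imwrite('pics/w1b.png',cv2.resize(im,(800,600),interpolation=cv2.INTER_CUBIC))
```

```text
1.45 [ 0.49574217 -0.29346124  0.20209511] 0.572618032565903 [ 0.75  0.37 -0.4   1.8   0.17  1.01  0.21] [[-0.33831745  0.04751666]]
t cm [6.84 5.74 0.2 ] w [-0.0009  0.0003 -0.0011]
```

View pics/w1b.png

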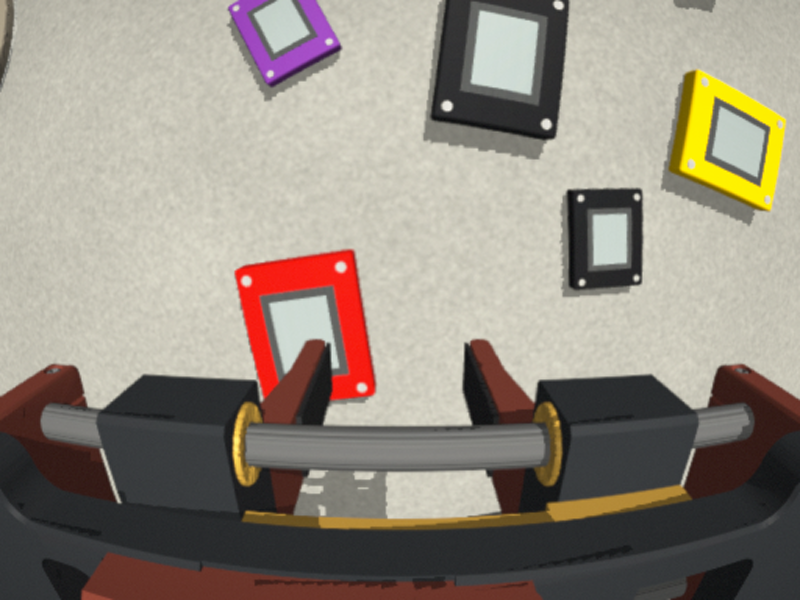

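Run:
```python
from plant import *
from h import *
rel(read_state(),*st2w(-.15,-.01),.24,TH)
```

```text
t cm [18.94  5.74 -3.81] w [-0.001   0.0006 -0.0029]
```

{"method": "play_rows", "body": {
  "series": [
    {"tx": 5, "ty": 1.5, "tz": -1, "wx": 0, "wy": 0, "wz": 0, "fingers": 0.43},
    {"tx": 10, "ty": 3, "tz": -2, "wx": 0, "wy": 0, "wz": 0, "fingers": 0.43},
    {"tx": 15, "ty": 4.5, "tz": -3, "wx": 0, "wy": 0, "wz": 0, "fingers": 0.43},
    {"tx": 19, "ty": 5.7, "tz": -3.8, "wx": 0, "wy": 0, "wz": 0, "fingers": 0.43},
    {"tx": 19, "ty": 5.7, "tz": -3.8, "wx": 0, "wy": 0, "wz": 0, "fingers": 0.43},
    {"tx": 19, "ty": 5.7, "tz": -3.8, "wx": 0, "wy": 0, "wz": 0, "fingers": 0.43}
  ]
}}

```text
clock: 2.25
position: [0.5649, -0.1096, 0.2401]
tool_rot: [0.731, 0.682, -0.001, 0.0]
wrist_force: [-0.5, -0.4, -0.0]
width: 0.57
```

Run:
```python
from plant import *
from h import *
import pickle
s=read_state();print(s['clock'],s['position'],s['width'],s['joints'].round(2),w2st(s['position']))
c=get_calibration('wrist');im=read_camera('wrist');cv2.imwrite('pics/w2.png',im);pickle.dump((c,s),open('w2.pkl','wb'))
cv2.imwrite('pics/w2b.png',cv2.resize(im,(800,600),interpolation=cv2.INTER_CUBIC))
```

```text
2.25 [ 0.56490426 -0.10958076  0.24007543] 0.5702989696838234 [ 0.47  0.34 -0.48  1.75  0.18  1.09 -0.14] [[-0.15028753 -0.00940584]]
```

View pics/w2b.png

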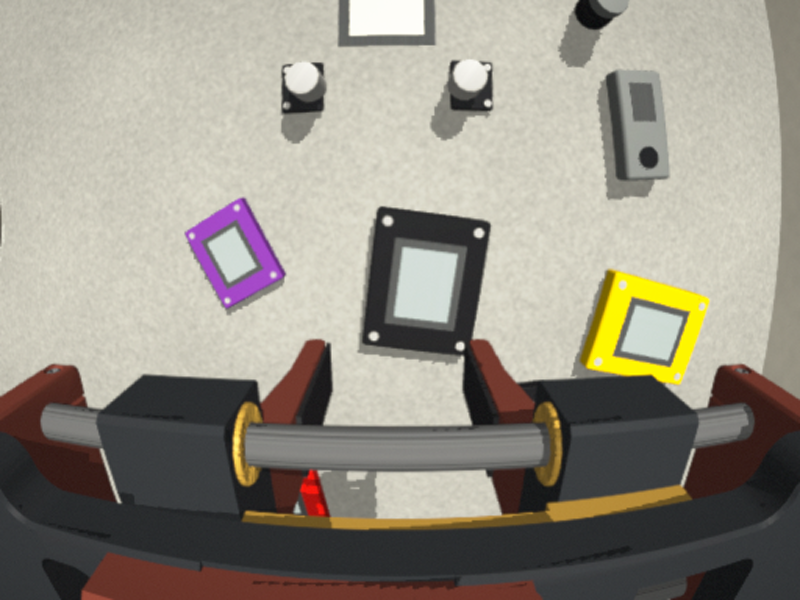

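Run:
```python
import cv2
im=cv2.imread('pics/w2.png')
cv2.imwrite('pics/w2c.png',cv2.resize(im[0:100,170:330],None,fx=5,fy=5,interpolation=cv2.INTER_CUBIC))
cv2.imwrite('pics/w2d.png',cv2.resize(im[120:240,210:330],None,fx=5,fy=5,interpolation=cv2.INTER_CUBIC))
```

```text
(no output)
```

View pics/w2c.png

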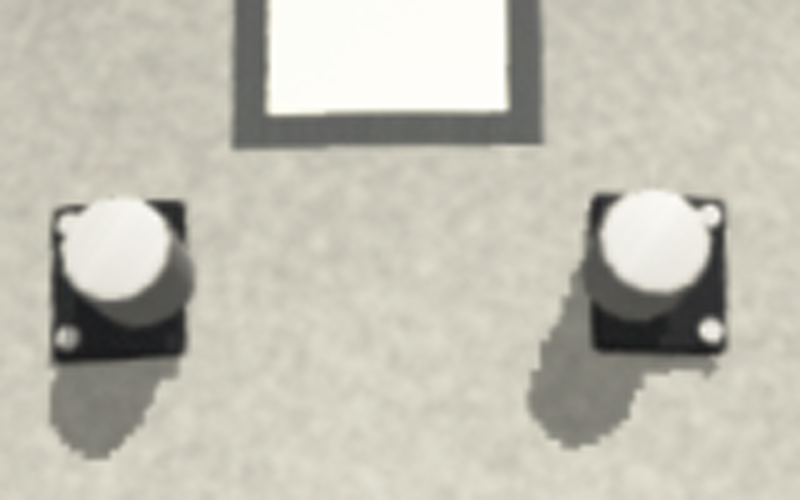

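View pics/w2d.png

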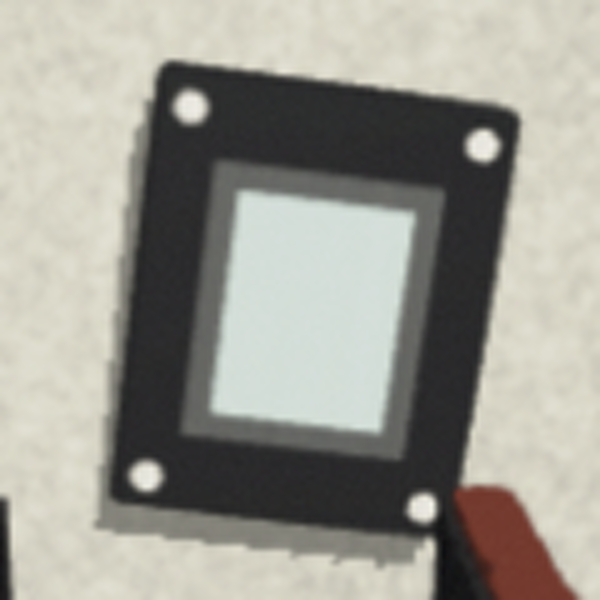

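```bash
cat > m.py <<'E'
from h import *
import pickle
c,s=pickle.load(open('w2.pkl','rb'))
A=lambda L,z:fisheye(c,np.array(L)/5-.4+[170,0],z)[:,:2]
B=lambda L,z:fisheye(c,np.array(L)/5-.4+[210,120],z)[:,:2]
p=A([(116,248),(656,241)],.045)
pl=A([(52,208),(185,202),(186,354),(54,361)],.008);plr=A([(592,195),(724,199),(725,352),(592,350)],.008)
pc=np.array([pl.mean(0),plr.mean(0)])
for q in(p,pc):
    d=q[1]-q[0];print('sep',np.hypot(*d),'mid',q.mean(0),'heading',np.arctan2(d[1],d[0])+np.pi/2)
print('plate edges heading',[np.arctan2(*(e[i]-e[j])[::-1]) for e in(pl,plr) for i,j in((0,3),(1,2))])
sc=B([(190,106),(482,146),(423,508),(146,475)],.022)
pa=B([(236,190),(416,211),(381,436),(210,414)],.022)
for q in(sc,pa):
    f=q[:2].mean(0)-q[2:].mean(0);g=q[[1,2]].mean(0)-q[[0,3]].mean(0)
    print('car c',q.mean(0),'head',np.arctan2(f[1],f[0]),np.arctan2(g[1],g[0])+np.pi/2,np.hypot(*f),np.hypot(*g),w2st(q.mean(0)))
co=B([(158,63),(521,110),(110,500)],.022);print(co,np.hypot(*(co[0]-co[1])),np.hypot(*(co[0]-co[2])), co[1:].mean(0))
E
python3 m.py
```

```text
sep 0.12934919098599315 mid [0.5662836  0.04375327] heading 1.5076017014600662
sep 0.14271145597937215 mid [0.56604467 0.04348236] heading 1.5090224226758233
plate edges heading [np.float64(1.5267327221144191), np.float64(1.516066848454492), np.float64(1.4962123941151217), np.float64(1.4979953555808447)]
car c [ 0.58666881 -0.12863413] head 1.378502127199357 1.373735846640607 0.09990450200591268 0.07613226434886924 [[-0.16786868 -0.03237604]]
car c [ 0.58663618 -0.12888203] head 1.383792297131913 1.3787927932877448 0.06105890122938277 0.04671237560215896 [[-0.16811818 -0.03235978]]
[[ 0.55159176 -0.06053701]
 [ 0.64419502 -0.07817514]
 [ 0.52934867 -0.17676562]] 0.09426806006300438 0.11833783796157384 [ 0.58677184 -0.12747038]
```

```bash
sed -i 's/^O=.*/O=np.array([.566,.043]);TH=1.507/' h.py
python3 - <<'E'
from h import *
import pickle
from plant import read_state
c,s=pickle.load(open('w2.pkl','rb'))
print('yellow',w2st(fisheye(c,np.array([(610,270),(709,297),(682,383),(585,375)])/1.5625,.015)).round(3).tolist())
print('remote',w2st(fisheye(c,np.array([(625,178),(668,178)])/1.5625,.02)).round(3).tolist())
print('car',w2st([.5867,-.1285]))
rel(read_state(),*st2w(-.165,-.12),.12,TH+np.pi/2)
E
```

```text
yellow [[-0.157, -0.202], [-0.183, -0.325], [-0.277, -0.309], [-0.26, -0.189]]
remote [[-0.073, -0.21], [-0.069, -0.257]]
car [[-0.16983143 -0.03159154]]
t cm [-1.15 11.17 11.98] w [-1.800e-03  2.000e-04 -1.577e+00]
```

{"method": "play_rows", "body": {
  "series": [
    {"tx": -0.2, "ty": 2, "tz": 0, "wx": 0, "wy": 0, "wz": -0.18, "fingers": 0.43},
    {"tx": -0.4, "ty": 4, "tz": 0, "wx": 0, "wy": 0, "wz": -0.36, "fingers": 0.43},
    {"tx": -0.6, "ty": 6, "tz": 0, "wx": 0, "wy": 0, "wz": -0.54, "fingers": 0.43},
    {"tx": -0.8, "ty": 8, "tz": 0, "wx": 0, "wy": 0, "wz": -0.72, "fingers": 0.43},
    {"tx": -1, "ty": 10, "tz": 0, "wx": 0, "wy": 0, "wz": -0.9, "fingers": 0.43},
    {"tx": -1.1, "ty": 11.2, "tz": 0, "wx": 0, "wy": 0, "wz": -1.08, "fingers": 0.43},
    {"tx": -1.1, "ty": 11.2, "tz": 3, "wx": 0, "wy": 0, "wz": -1.26, "fingers": 0.43},
    {"tx": -1.1, "ty": 11.2, "tz": 6, "wx": 0, "wy": 0, "wz": -1.44, "fingers": 0.43}
  ]
}}

```text
clock: 3.3
position: [0.6761, -0.1286, 0.1791]
tool_rot: [0.097, 0.995, -0.001, -0.0]
wrist_force: [-0.4, 0.5, -1.2]
width: 0.57
```

{"method": "play_rows", "body": {
  "series": [
    {"tx": 0, "ty": 0, "tz": 0, "wx": 0, "wy": 0, "wz": -0.13, "fingers": 0.43},
    {"tx": 0, "ty": 0, "tz": 0, "wx": 0, "wy": 0, "wz": -0.13, "fingers": 0.43}
  ]
}}

```text
clock: 3.55
position: [0.6758, -0.1282, 0.1793]
tool_rot: [0.036, 0.999, -0.0, -0.001]
wrist_force: [0.2, 0.3, -0.6]
width: 0.566
```

Run:
```python
from plant import *
from h import *
s=read_state();print(s['clock'],s['position'],s['joints'].round(2),w2st(s['position']))
rel(s,*st2w(-.168,-.12),.010,TH+np.pi/2)
```

```text
3.55 [ 0.67582546 -0.12820052  0.17928111] [ 0.58  0.65 -0.74  1.52  0.46  1.16  1.25] [[-0.16385054 -0.1205166 ]]
t cm [ 0.02 -0.41 16.93] w [-0.0005 -0.0017 -0.0076]
```

Clear ground below at station y = -0.12; descend to z = 10 mm.

{"method": "play_rows", "body": {
  "series": [
    {"tx": 0, "ty": -0.1, "tz": 4, "wx": 0, "wy": 0, "wz": -0.008, "fingers": 0.43},
    {"tx": 0, "ty": -0.2, "tz": 8, "wx": 0, "wy": 0, "wz": -0.008, "fingers": 0.43},
    {"tx": 0, "ty": -0.3, "tz": 12, "wx": 0, "wy": 0, "wz": -0.008, "fingers": 0.43},
    {"tx": 0, "ty": -0.4, "tz": 15, "wx": 0, "wy": 0, "wz": -0.008, "fingers": 0.43},
    {"tx": 0, "ty": -0.4, "tz": 16.9, "wx": 0, "wy": 0, "wz": -0.008, "fingers": 0.43},
    {"tx": 0, "ty": -0.4, "tz": 16.9, "wx": 0, "wy": 0, "wz": -0.008, "fingers": 0.43}
  ]
}}

```text
clock: 4.3
position: [0.6757, -0.1302, 0.0104]
tool_rot: [0.03, 1.0, -0.0, -0.001]
wrist_force: [-0.3, 0.2, 0.3]
width: 0.574
```

Run:
```python
from plant import *
from h import *
s=read_state();print(s['clock'],s['position'],w2st(s['position']),s['wrist_force'])
rel(s,*st2w(-.168,-.060),.010,TH+np.pi/2)
im=read_camera('wrist');cv2.imwrite('pics/w3.png',cv2.resize(im,(800,600),interpolation=cv2.INTER_CUBIC))
```

```text
4.3 [ 0.67567797 -0.13018317  0.01044521] [[-0.16583856 -0.12049581]] [-0.30868978  0.15819977  0.26216168]
t cm [ 6.05 -0.2   0.06] w [-0.0003 -0.0018  0.003 ]
```

View pics/w3.png

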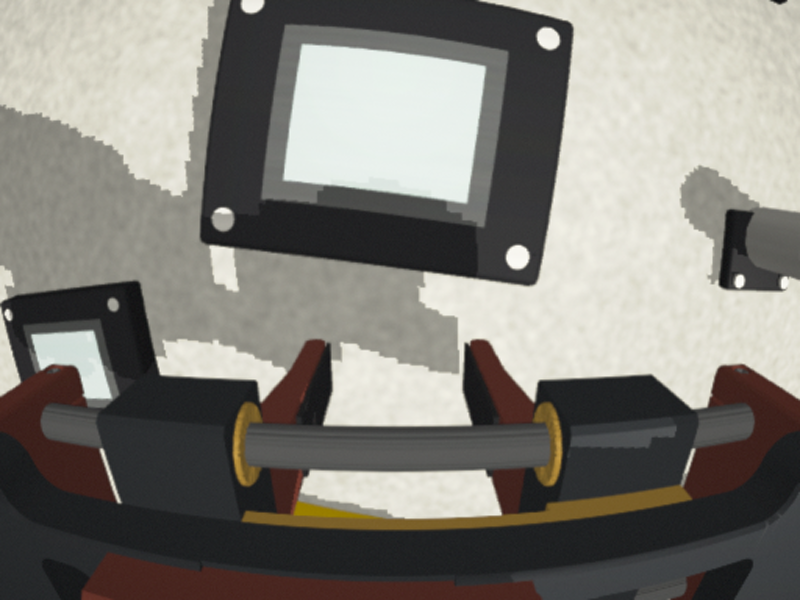

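{"method": "play_rows", "body": {
  "series": [
    {"tx": 0.8, "ty": -0.2, "tz": 0, "wx": 0, "wy": 0, "wz": 0.003, "fingers": 0.43},
    {"tx": 1.6, "ty": -0.2, "tz": 0, "wx": 0, "wy": 0, "wz": 0.003, "fingers": 0.43},
    {"tx": 2.4, "ty": -0.2, "tz": 0, "wx": 0, "wy": 0, "wz": 0.003, "fingers": 0.43},
    {"tx": 3.0, "ty": -0.2, "tz": 0, "wx": 0, "wy": 0, "wz": 0.003, "fingers": 0.43},
    {"tx": 3.6, "ty": -0.2, "tz": 0, "wx": 0, "wy": 0, "wz": 0.003, "fingers": 0.43},
    {"tx": 4.2, "ty": -0.2, "tz": 0, "wx": 0, "wy": 0, "wz": 0.003, "fingers": 0.43},
    {"tx": 4.6, "ty": -0.2, "tz": 0, "wx": 0, "wy": 0, "wz": 0.003, "fingers": 0.43},
    {"tx": 4.9, "ty": -0.2, "tz": 0, "wx": 0, "wy": 0, "wz": 0.003, "fingers": 0.43}
  ]
}}

```text
clock: 5.35
position: [0.6275, -0.1289, 0.0115]
tool_rot: [0.031, 1.0, -0.0, 0.0]
wrist_force: [2.7, -0.5, 2.1]
width: 0.566
```

Run:
```python
from plant import *
from h import *
s=read_state();print(s['clock'],s['position'],w2st(s['position']),s['wrist_force'])
im=read_camera('wrist');cv2.imwrite('pics/w4.png',cv2.resize(im,(800,600),interpolation=cv2.INTER_CUBIC))
```

```text
5.35 [ 0.62749696 -0.12888263  0.01152353] [[-0.16761235 -0.0723299 ]] [ 2.67681287 -0.54519249  2.07687675]
```

View pics/w4.png

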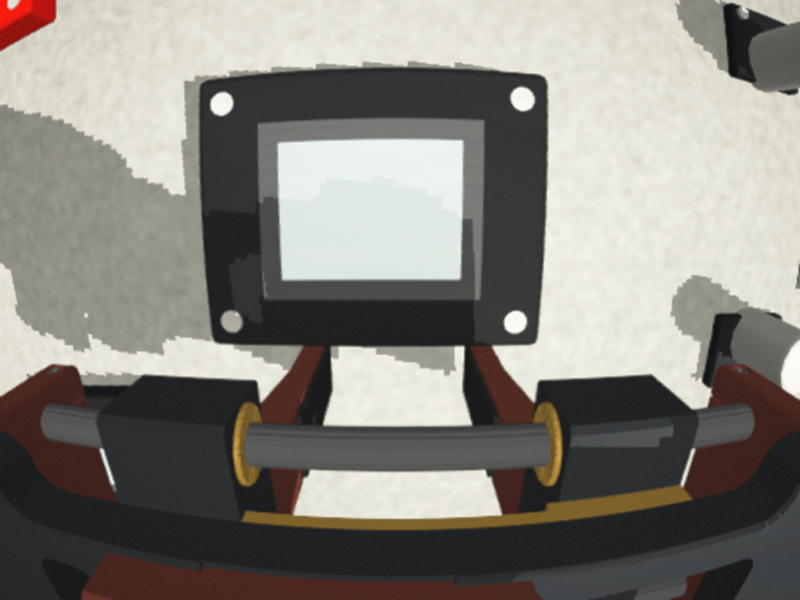

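```bash
cat > car.py <<'E'
from plant import *
from h import *
def car(c,L):
    # L: front-left, front-right, rear-right, rear-left screws, full px
    q=fisheye(c,np.array(L,float),.022)[:,:2]
    f=q[:2].mean(0)-q[2:].mean(0);g=q[[1,2]].mean(0)-q[[0,3]].mean(0)
    print('car st mm',(w2st(q.mean(0))*1000).round(1),'askew',np.arctan2(f[1],f[0])-TH,np.arctan2(g[1],g[0])+np.pi/2-TH,np.hypot(*f),np.hypot(*g))
E
python3 - <<'E'
from car import *
s=read_state()
car(get_calibration('wrist'),np.array([(522,99),(515,322),(231,321),(222,104)][0:1]+[(515,322),(231,321),(222,104)])/1.5625-.18)
rel(s,*st2w(-.168,-.058),.010,TH+np.pi/2)
E
```

```text
car st mm [[-176.1  -12.4]] askew 0.0020852184514044136 0.0009308583525835523 0.10005823791991139 0.0759617618994699
t cm [ 1.4  -0.03  0.15] w [-0.0004  0.0002  0.002 ]
```

{"method": "play_rows", "body": {
  "series": [
    {"tx": 0.4, "ty": 0, "tz": 0.1, "wx": 0, "wy": 0, "wz": 0.001, "fingers": 0.43},
    {"tx": 0.8, "ty": 0, "tz": 0.1, "wx": 0, "wy": 0, "wz": 0.001, "fingers": 0.43},
    {"tx": 1.1, "ty": 0, "tz": 0.1, "wx": 0, "wy": 0, "wz": 0.001, "fingers": 0.43},
    {"tx": 1.23, "ty": 0, "tz": 0.1, "wx": 0, "wy": 0, "wz": 0.001, "fingers": 0.43},
    {"tx": 1.23, "ty": 0, "tz": 0.1, "wx": 0, "wy": 0, "wz": 0.001, "fingers": 0.43}
  ]
}}

```text
clock: 6.02
position: [0.6147, -0.1279, 0.0102]
tool_rot: [0.031, 1.0, -0.0, -0.0]
wrist_force: [1.7, -0.8, 0.4]
width: 0.573
```

{"method": "play_rows", "body": {
  "series": [
    {"tx": -0.5, "ty": 0, "tz": 0, "wx": 0, "wy": 0, "wz": 0, "fingers": 0.43},
    {"tx": -1.5, "ty": 0, "tz": 0, "wx": 0, "wy": 0, "wz": 0, "fingers": 0.43},
    {"tx": -2, "ty": 0, "tz": -3, "wx": 0, "wy": 0, "wz": 0, "fingers": 0.43},
    {"tx": -2, "ty": 0, "tz": -8, "wx": 0, "wy": 0, "wz": 0, "fingers": 0.43},
    {"tx": -2, "ty": 0, "tz": -13, "wx": 0, "wy": 0, "wz": 0, "fingers": 0.43},
    {"tx": -2, "ty": 0, "tz": -15, "wx": 0, "wy": 0, "wz": 0, "fingers": 0.43}
  ]
}}

```text
clock: 6.78
position: [0.6368, -0.1289, 0.1634]
tool_rot: [0.031, 1.0, -0.0, 0.002]
wrist_force: [0.1, -0.0, -0.4]
width: 0.571
```

Run:
```python
from car import *
s=read_state();print(s['clock'],s['position'],w2st(s['position']),s['wrist_force'])
rel(s,*st2w(-.275,0),.16,TH)
```

```text
6.775 [ 0.63681355 -0.12885072  0.16337554] [[-0.16698655 -0.0816255 ]] [ 0.09048893 -0.02517252 -0.35035336]
t cm [  8.18 -10.79   0.31] w [0.003  0.003  1.5718]
```

{"method": "play_rows", "body": {
  "series": [
    {"tx": 1, "ty": -1.5, "tz": 0, "wx": 0, "wy": 0, "wz": 0.18, "fingers": 0.43},
    {"tx": 2, "ty": -3, "tz": 0, "wx": 0, "wy": 0, "wz": 0.36, "fingers": 0.43},
    {"tx": 3, "ty": -4.5, "tz": 0, "wx": 0, "wy": 0, "wz": 0.54, "fingers": 0.43},
    {"tx": 4, "ty": -6, "tz": 0, "wx": 0, "wy": 0, "wz": 0.72, "fingers": 0.43},
    {"tx": 5, "ty": -7.5, "tz": 0, "wx": 0, "wy": 0, "wz": 0.9, "fingers": 0.43},
    {"tx": 6, "ty": -9, "tz": 0, "wx": 0, "wy": 0, "wz": 1.08, "fingers": 0.43},
    {"tx": 7.2, "ty": -10, "tz": 0, "wx": 0, "wy": 0, "wz": 1.26, "fingers": 0.43},
    {"tx": 8.2, "ty": -10.8, "tz": 0, "wx": 0, "wy": 0, "wz": 1.44, "fingers": 0.43}
  ]
}}

```text
clock: 7.78
position: [0.5454, -0.2323, 0.1592]
tool_rot: [0.685, 0.729, -0.001, -0.001]
wrist_force: [0.2, -0.6, 0.6]
width: 0.57
```

{"method": "play_rows", "body": {
  "series": [
    {"tx": 0, "ty": 0, "tz": 0, "wx": 0, "wy": 0, "wz": 0.132, "fingers": 0.43},
    {"tx": 0, "ty": 0, "tz": 0, "wx": 0, "wy": 0, "wz": 0.132, "fingers": 0.43},
    {"tx": 0, "ty": 0, "tz": 0, "wx": 0, "wy": 0, "wz": 0.132, "fingers": 0.43}
  ]
}}

```text
clock: 8.15
position: [0.5464, -0.2315, 0.1598]
tool_rot: [0.728, 0.685, -0.0, -0.0]
wrist_force: [0.7, -0.4, 0.2]
width: 0.567
```

Run:
```python
from car import *
s=read_state();print(s['clock'],s['position'],w2st(s['position']),s['wrist_force'])
rel(s,*st2w(-.275,0),.01,TH)
import pickle
c=get_calibration('wrist');im=read_camera('wrist');pickle.dump(c,open('w5.pkl','wb'));cv2.imwrite('pics/w5.png',cv2.resize(im,(800,600),interpolation=cv2.INTER_CUBIC))
```

```text
8.15 [ 0.54641131 -0.23146209  0.15979364] [[-0.27515259  0.00205105]] [ 0.6681927  -0.40568346  0.1557393 ]
t cm [1.000e-02 2.200e-01 1.498e+01] w [-0.0009 -0.0004  0.0028]
```

View pics/w5.png

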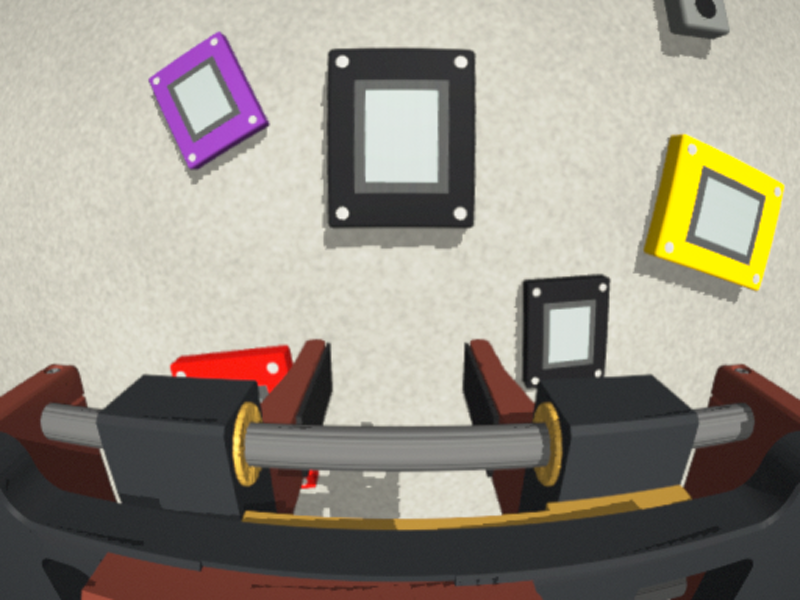

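Run:
```python
from car import *
import pickle
c=pickle.load(open('w5.pkl','rb'))
car(c,np.array([(342,62),(461,62),(461,213),(342,213)])/1.5625-.18)
print(w2st(fisheye(c,np.array([(292,347),(317,487),(523,282),(530,388)])/1.5625,.015)))
```

```text
car st mm [[-1.762e+02 -1.000e-01]] askew 0.003459964395177373 0.005413409775236744 0.09970750192122714 0.0766239366346101
[[-0.32127018  0.07732327]
 [-0.44539572  0.06748373]
 [-0.27301597 -0.08495575]
 [-0.35397927 -0.09756824]]
```

{"method": "play_rows", "body": {
  "series": [
    {"tx": 0, "ty": 0.2, "tz": 4, "wx": 0, "wy": 0, "wz": 0.003, "fingers": 0.43},
    {"tx": 0, "ty": 0.2, "tz": 8, "wx": 0, "wy": 0, "wz": 0.003, "fingers": 0.43},
    {"tx": 0, "ty": 0.2, "tz": 12, "wx": 0, "wy": 0, "wz": 0.003, "fingers": 0.43},
    {"tx": 0, "ty": 0.2, "tz": 15, "wx": 0, "wy": 0, "wz": 0.003, "fingers": 0.43},
    {"tx": 0, "ty": 0.2, "tz": 15, "wx": 0, "wy": 0, "wz": 0.003, "fingers": 0.43}
  ]
}}

```text
clock: 8.82
position: [0.5467, -0.2311, 0.0081]
tool_rot: [0.73, 0.684, -0.001, -0.002]
wrist_force: [-0.2, 0.5, 0.4]
width: 0.571
```

Run:
```python
from car import *
s=read_state();print(s['clock'],s['position'],w2st(s['position']),s['wrist_force'])
rel(s,*st2w(-.18,0),.01,TH)
```

```text
8.825 [ 0.54669723 -0.23110489  0.00813671] [[-0.27477789  0.00178847]] [-0.23435427  0.47075134  0.43099645]
t cm [ 9.48  0.16 -0.17] w [-0.0046 -0.0017 -0.0017]
```

{"method": "play_rows", "body": {
  "series": [
    {"tx": 1.3, "ty": 0.15, "tz": -0.2, "wx": 0, "wy": 0, "wz": -0.002, "fingers": 0.43},
    {"tx": 2.4, "ty": 0.15, "tz": -0.2, "wx": 0, "wy": 0, "wz": -0.002, "fingers": 0.43},
    {"tx": 3.6, "ty": 0.15, "tz": -0.2, "wx": 0, "wy": 0, "wz": -0.002, "fingers": 0.43},
    {"tx": 5, "ty": 0.15, "tz": -0.2, "wx": 0, "wy": 0, "wz": -0.002, "fingers": 0.43},
    {"tx": 6.4, "ty": 0.15, "tz": -0.2, "wx": 0, "wy": 0, "wz": -0.002, "fingers": 0.43},
    {"tx": 7.8, "ty": 0.15, "tz": -0.2, "wx": 0, "wy": 0, "wz": -0.002, "fingers": 0.43},
    {"tx": 9, "ty": 0.15, "tz": -0.2, "wx": 0, "wy": 0, "wz": -0.002, "fingers": 0.43},
    {"tx": 9.5, "ty": 0.15, "tz": -0.2, "wx": 0, "wy": 0, "wz": -0.002, "fingers": 0.43}
  ]
}}

```text
clock: 9.82
position: [0.5564, -0.136, 0.0123]
tool_rot: [0.729, 0.684, 0.0, -0.0]
wrist_force: [-0.6, -3.7, 2.4]
width: 0.57
```

Run:
```python
from car import *
s=read_state();print(s['clock'],s['position'],w2st(s['position']),s['wrist_force'])
rel(s,*st2w(-.10,0),.01,TH)
import pickle
c=get_calibration('wrist');im=read_camera('wrist');pickle.dump(c,open('w6.pkl','wb'));cv2.imwrite('pics/w6.png',cv2.resize(im,(800,600),interpolation=cv2.INTER_CUBIC))
```

```text
9.825 [ 0.55635515 -0.13599304  0.01232362] [[-0.17924381 -0.00178612]] [-0.59941607 -3.74665396  2.37707999]
t cm [ 7.92 -0.18  0.23] w [-0.0002 -0.0002  0.0001]
```

View pics/w6.png

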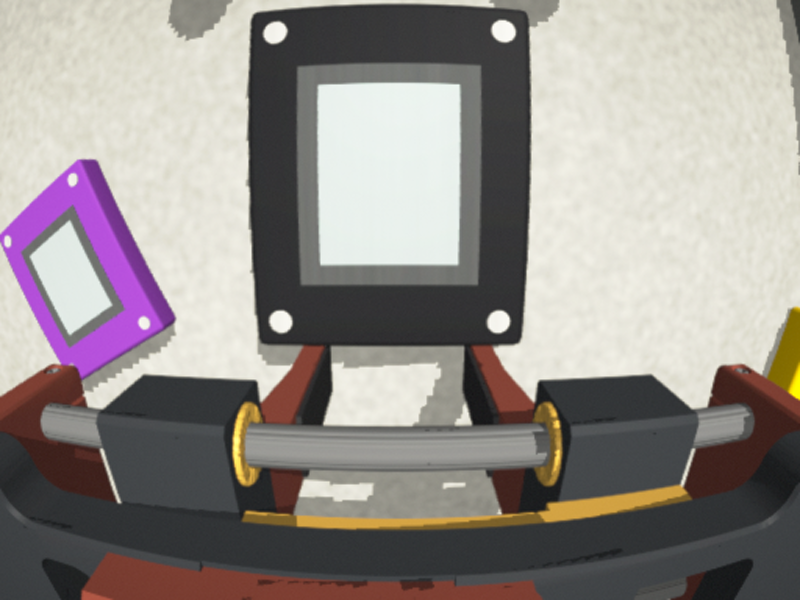

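Run:
```python
from car import *
import pickle
c=pickle.load(open('w6.pkl','rb'))
car(c,np.array([(275,33),(503,31),(498,321),(281,321)])/1.5625-.18)
s=read_state();print(w2st(s['position']),s['joint_vel'].round(4))
im=read_camera('top');cv2.imwrite('pics/t6.png',cv2.resize(im[120:270,140:340],None,fx=4,fy=4,interpolation=cv2.INTER_CUBIC))
```

```text
car st mm [[-107.4    1.2]] askew 0.0009663021416987938 0.0020885469193911987 0.09984741450106575 0.07588300468413081
[[-0.17882284 -0.00176858]] [ 0.0134  0.0041 -0.0041 -0.0021 -0.0076 -0.0016  0.0158]
```

View pics/t6.png

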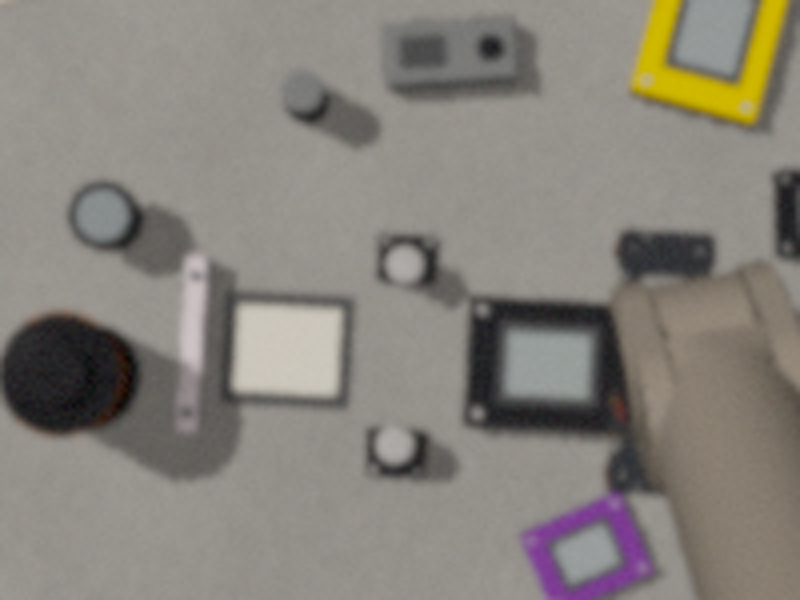

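Run:
```python
from car import *
c=get_calibration('top')
f=lambda L,z:(w2st(back(c,np.array(L)/4-0.375+[140,120],z))*1000).round(1).tolist()
print('car front corners',f([(472,299),(465,428)],.022),'screws',f([(483,310),(477,413)],.022))
print('posts',f([(406,263),(397,445)],.045),'stop',f([(209,257),(196,430)],.025))
```

```text
car front corners [[-50.6, -42.8], [-50.5, 51.7]] screws [[-59.1, -35.1], [-58.7, 40.3]]
posts [[-1.6, -64.9], [-2.4, 66.0]] stop [[143.2, -63.1], [144.8, 63.3]]
```

{"method": "play_rows", "body": {
  "series": [
    {"tx": -1, "ty": 0, "tz": 0, "wx": 0, "wy": 0, "wz": 0, "fingers": 0.43},
    {"tx": -3, "ty": 0, "tz": -2, "wx": 0, "wy": 0, "wz": 0, "fingers": 0.43},
    {"tx": -3, "ty": 0, "tz": -7, "wx": 0, "wy": 0, "wz": 0, "fingers": 0.43},
    {"tx": 0, "ty": 0, "tz": -12, "wx": 0, "wy": 0, "wz": 0, "fingers": 0.43},
    {"tx": 5, "ty": 0, "tz": -14, "wx": 0, "wy": 0, "wz": 0, "fingers": 0.43},
    {"tx": 7, "ty": 0, "tz": -14, "wx": 0, "wy": 0, "wz": 0, "fingers": 0.43},
    {"tx": 7, "ty": 0, "tz": -14, "wx": 0, "wy": 0, "wz": 0, "fingers": 0.43},
    {"tx": 7, "ty": 0, "tz": -14, "wx": 0, "wy": 0, "wz": 0, "fingers": 0.43}
  ]
}}

```text
clock: 10.92
position: [0.5604, -0.0695, 0.1517]
tool_rot: [0.73, 0.683, -0.001, -0.0]
wrist_force: [-0.5, -0.8, 0.2]
width: 0.572
```

Run:
```python
from car import *
s=read_state();print(s['clock'],s['position'],w2st(s['position']),s['joint_vel'].round(3))
import pickle
c=get_calibration('wrist');im=read_camera('wrist');pickle.dump((c,s),open('w7.pkl','wb'));cv2.imwrite('pics/w7raw.png',im);cv2.imwrite('pics/w7.png',cv2.resize(im[0:230,150:380],(800,800))[:600] if 0 else cv2.resize(im[0:200,140:400],None,fx=3,fy=3,interpolation=cv2.INTER_CUBIC))
```

```text
10.925 [ 0.56035447 -0.06947506  0.15174947] [[-0.11260617 -0.00153658]] [ 0.006  0.002  0.005  0.001 -0.001 -0.    -0.004]
```

View pics/w7.png

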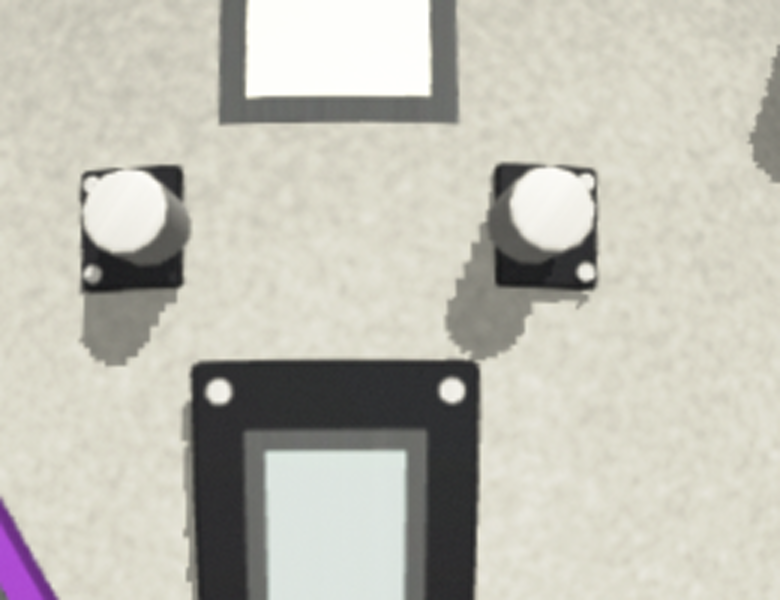

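Run:
```python
from car import *
import pickle
c,s=pickle.load(open('w7.pkl','rb'))
f=lambda L,z:(w2st(fisheye(c,np.array(L)/3-.33+[140,0],z))*1000)
for n,L,z in(('post',[(125,211),(552,209)],.045),('pscrew',[(92,185),(587,183),(92,273),(586,272)],.009),('plate in',[(183,166),(495,164),(183,286),(496,286)],.008),('plate out',[(81,173),(598,168),(81,292),(598,289)],.008),('pane',[(219,124),(458,122)],0),('carscrew',[(218,391),(452,390)],.022),('car corner',[(192,363),(479,362)],.022),('win',[(265,450),(407,450)],.022)):
    q=f(L,z);print(n,q.round(1).tolist(),'mid',q.mean(0).round(1))
```

```text
post [[0.7, 64.3], [0.7, -64.6]] mid [ 0.7 -0.1]
pscrew [[16.9, 85.1], [16.8, -85.6], [-14.6, 85.1], [-15.0, -85.1]] mid [ 1.  -0.1]
plate in [[21.6, 53.0], [21.8, -53.4], [-20.8, 53.1], [-21.2, -53.5]] mid [ 0.3 -0.2]
plate out [[21.8, 89.4], [22.8, -90.0], [-21.0, 89.5], [-20.6, -89.8]] mid [ 0.8 -0.2]
pane [[38.3, 41.8], [38.6, -41.8]] mid [38.5 -0. ]
carscrew [[-56.8, 39.5], [-56.8, -36.9]] mid [-56.8   1.3]
car corner [[-47.4, 48.0], [-47.5, -45.7]] mid [-47.4   1.1]
win [[-76.6, 24.3], [-76.8, -22.3]] mid [-76.7   1. ]
```

{"method": "play_rows", "body": {
  "series": [
    {"tx": -5, "ty": 0, "tz": 0, "wx": 0, "wy": 0, "wz": 0, "fingers": 0.43},
    {"tx": -9.5, "ty": 0, "tz": 3, "wx": 0, "wy": 0, "wz": 0, "fingers": 0.43},
    {"tx": -9.5, "ty": 0, "tz": 8, "wx": 0, "wy": 0, "wz": 0, "fingers": 0.43},
    {"tx": -9.5, "ty": 0, "tz": 12, "wx": 0, "wy": 0, "wz": 0, "fingers": 0.43},
    {"tx": -9.5, "ty": 0, "tz": 14.2, "wx": 0, "wy": 0, "wz": 0, "fingers": 0.43},
    {"tx": -9.5, "ty": 0, "tz": 14.2, "wx": 0, "wy": 0, "wz": 0, "fingers": 0.43}
  ]
}}

```text
clock: 11.72
position: [0.5526, -0.1633, 0.0083]
tool_rot: [0.73, 0.683, -0.001, -0.002]
wrist_force: [-0.5, -0.1, 0.3]
width: 0.569
```

Run:
```python
from car import *
s=read_state();print(s['clock'],s['position'],w2st(s['position']),s['wrist_force'])
rel(s,*st2w(-.12,-.0015),.01,TH)
```

```text
11.725 [ 0.55264058 -0.16334731  0.00826654] [[-2.06779246e-01  1.76970455e-04]] [-0.48353992 -0.08708389  0.34004372]
t cm [ 8.68  0.14 -0.17] w [-0.0045 -0.0003 -0.0031]
```

{"method": "play_rows", "body": {
  "series": [
    {"tx": 1.4, "ty": 0, "tz": -0.15, "wx": 0, "wy": 0, "wz": -0.003, "fingers": 0.43},
    {"tx": 2.6, "ty": 0, "tz": -0.15, "wx": 0, "wy": 0, "wz": -0.003, "fingers": 0.43},
    {"tx": 3.6, "ty": 0.05, "tz": -0.15, "wx": 0, "wy": 0, "wz": -0.003, "fingers": 0.43},
    {"tx": 4.6, "ty": 0.1, "tz": -0.15, "wx": 0, "wy": 0, "wz": -0.003, "fingers": 0.43},
    {"tx": 5.6, "ty": 0.15, "tz": -0.15, "wx": 0, "wy": 0, "wz": -0.003, "fingers": 0.43},
    {"tx": 6.6, "ty": 0.2, "tz": -0.15, "wx": 0, "wy": 0, "wz": -0.003, "fingers": 0.43},
    {"tx": 7.6, "ty": 0.2, "tz": -0.15, "wx": 0, "wy": 0, "wz": -0.003, "fingers": 0.43},
    {"tx": 8.6, "ty": 0.2, "tz": -0.15, "wx": 0, "wy": 0, "wz": -0.003, "fingers": 0.43}
  ]
}}

```text
clock: 12.72
position: [0.5623, -0.0759, 0.0118]
tool_rot: [0.729, 0.685, -0.0, -0.0]
wrist_force: [0.6, -2.9, 1.2]
width: 0.569
```

Run:
```python
from car import *
s=read_state();print(s['clock'],s['position'],w2st(s['position']),s['wrist_force'])
rel(s,*st2w(.0,-.0015),.01,TH)
import pickle
c=get_calibration('wrist');im=read_camera('wrist');pickle.dump(c,open('w8.pkl','wb'));cv2.imwrite('pics/w8.png',cv2.resize(im,(800,600),interpolation=cv2.INTER_CUBIC))
```

```text
12.725 [ 0.56230111 -0.07588564  0.01184095] [[-0.11887961 -0.00388796]] [ 0.57301131 -2.91628461  1.21335329]
t cm [11.89 -0.22  0.18] w [-0.0001  0.0001  0.0017]
```

View pics/w8.png

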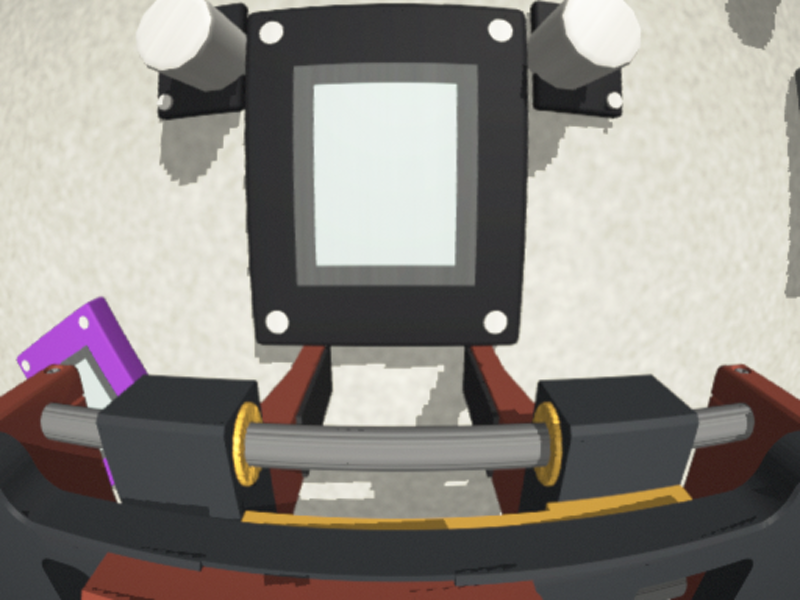

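Run:
```python
from car import *
import pickle
c=pickle.load(open('w8.pkl','rb'))
car(c,np.array([(271,33),(500,31),(495,321),(277,321)])/1.5625-.18)
```

```text
car st mm [[-47.    0.5]] askew 0.00209768323386883 0.00231439017256041 0.09953817220629564 0.07600441241262006
```

{"method": "play_rows", "body": {
  "series": [
    {"tx": 1, "ty": 0, "tz": 0.1, "wx": 0, "wy": 0, "wz": 0, "fingers": 0.43},
    {"tx": 2, "ty": 0, "tz": 0.15, "wx": 0, "wy": 0, "wz": 0, "fingers": 0.43},
    {"tx": 3, "ty": 0, "tz": 0.15, "wx": 0, "wy": 0, "wz": 0, "fingers": 0.43},
    {"tx": 4, "ty": 0, "tz": 0.15, "wx": 0, "wy": 0, "wz": 0, "fingers": 0.43},
    {"tx": 5, "ty": 0, "tz": 0.15, "wx": 0, "wy": 0, "wz": 0, "fingers": 0.43},
    {"tx": 6, "ty": 0, "tz": 0.15, "wx": 0, "wy": 0, "wz": 0, "fingers": 0.43},
    {"tx": 7, "ty": 0, "tz": 0.15, "wx": 0, "wy": 0, "wz": 0, "fingers": 0.43},
    {"tx": 8, "ty": 0, "tz": 0.15, "wx": 0, "wy": 0, "wz": 0, "fingers": 0.43}
  ]
}}

```text
clock: 13.78
position: [0.5672, 0.0041, 0.0103]
tool_rot: [0.729, 0.685, -0.0, -0.0]
wrist_force: [-0.0, -0.3, -0.0]
width: 0.572
```

Run:
```python
from car import *
s=read_state();print(s['clock'],s['position'],w2st(s['position']),s['wrist_force'])
rel(s,*st2w(.013,-.003),.01,TH)
import pickle
c=get_calibration('wrist');im=read_camera('wrist');pickle.dump(c,open('w9.pkl','wb'));cv2.imwrite('pics/w9.png',cv2.resize(im,(800,600),interpolation=cv2.INTER_CUBIC))
```

```text
13.775 [0.56715992 0.00412975 0.01028483] [[-0.03871723 -0.00363566]] [-0.00383626 -0.30253631 -0.0158478 ]
t cm [ 5.17 -0.05  0.03] w [-0.0002 -0.0001  0.0019]
```

View pics/w9.png

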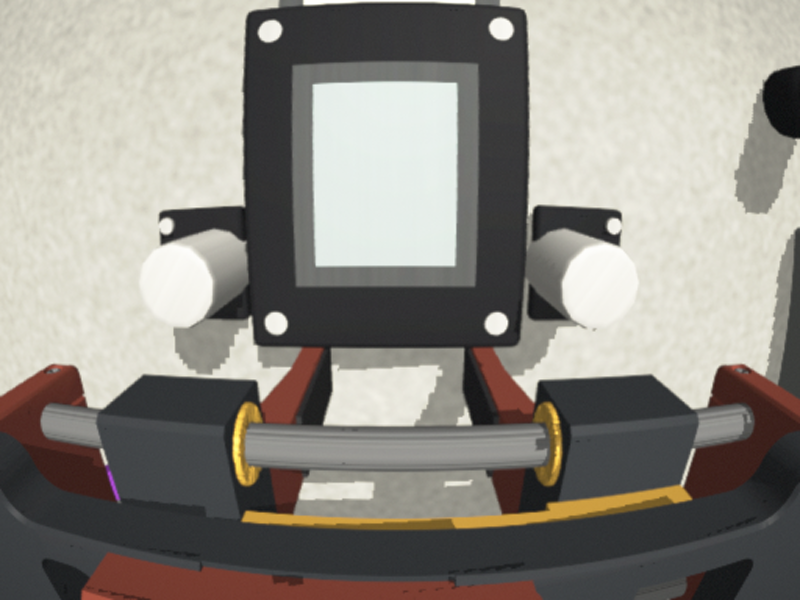

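{"method": "play_rows", "body": {
  "series": [
    {"tx": 0.8, "ty": 0, "tz": 0, "wx": 0, "wy": 0, "wz": 0, "fingers": 0.43},
    {"tx": 1.7, "ty": 0, "tz": 0, "wx": 0, "wy": 0, "wz": 0, "fingers": 0.43},
    {"tx": 2.6, "ty": 0, "tz": 0, "wx": 0, "wy": 0, "wz": 0, "fingers": 0.43},
    {"tx": 3.4, "ty": 0, "tz": 0, "wx": 0, "wy": 0, "wz": 0, "fingers": 0.43},
    {"tx": 4.1, "ty": 0, "tz": 0, "wx": 0, "wy": 0, "wz": 0, "fingers": 0.43},
    {"tx": 4.6, "ty": 0, "tz": 0, "wx": 0, "wy": 0, "wz": 0, "fingers": 0.43},
    {"tx": 4.9, "ty": 0, "tz": 0, "wx": 0, "wy": 0, "wz": 0, "fingers": 0.43},
    {"tx": 5.1, "ty": 0, "tz": 0, "wx": 0, "wy": 0, "wz": 0, "fingers": 0.43}
  ]
}}

```text
clock: 14.82
position: [0.5705, 0.0541, 0.0104]
tool_rot: [0.729, 0.685, -0.0, 0.0]
wrist_force: [-0.1, -1.9, 1.0]
width: 0.568
```

{"method": "play_rows", "body": {
  "series": [
    {"tx": 0.1, "ty": 0, "tz": 0, "wx": 0, "wy": 0, "wz": 0, "fingers": 0.43},
    {"tx": 0.2, "ty": 0, "tz": 0, "wx": 0, "wy": 0, "wz": 0, "fingers": 0.43}
  ]
}}

```text
clock: 15.08
position: [0.5706, 0.056, 0.0104]
tool_rot: [0.729, 0.685, -0.0, 0.0]
wrist_force: [-0.1, -2.6, 2.3]
width: 0.57
```

Run:
```python
from car import *
s=read_state();print(s['clock'],s['position'],w2st(s['position']),s['wrist_force'])
import pickle
c=get_calibration('wrist');im=read_camera('wrist');pickle.dump(c,open('w10.pkl','wb'));cv2.imwrite('pics/w10.png',cv2.resize(im,(800,600),interpolation=cv2.INTER_CUBIC))
```

```text
15.075 [0.57057442 0.05598791 0.01041777] [[ 0.01325312 -0.00373709]] [-0.09298477 -2.61499037  2.25771131]
```

View pics/w10.png

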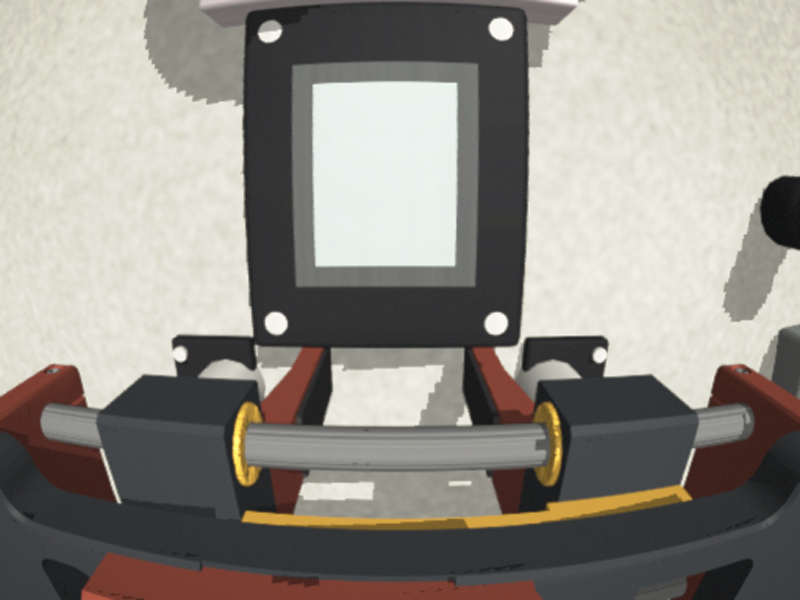

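{"method": "play_rows", "body": {
  "series": [
    {"tx": 0.1, "ty": 0, "tz": 0, "wx": 0, "wy": 0, "wz": 0, "fingers": 0.43},
    {"tx": 0.2, "ty": 0, "tz": 0, "wx": 0, "wy": 0, "wz": 0, "fingers": 0.43},
    {"tx": 0.2, "ty": 0, "tz": 0, "wx": 0, "wy": 0, "wz": 0, "fingers": 0.43}
  ]
}}

```text
clock: 15.5
position: [0.5706, 0.057, 0.0104]
tool_rot: [0.729, 0.685, -0.001, 0.0]
wrist_force: [-0.3, -5.1, 3.5]
width: 0.57
```

{"method": "play_rows", "body": {
  "series": [
    {"tx": 0.1, "ty": 0, "tz": 0, "wx": 0, "wy": 0, "wz": 0, "fingers": 0.43},
    {"tx": 0.2, "ty": 0, "tz": 0, "wx": 0, "wy": 0, "wz": 0, "fingers": 0.43},
    {"tx": 0.2, "ty": 0, "tz": 0, "wx": 0, "wy": 0, "wz": 0, "fingers": 0.43}
  ]
}}

```text
clock: 15.88
position: [0.5706, 0.0571, 0.0104]
tool_rot: [0.729, 0.684, -0.002, 0.001]
wrist_force: [-1.0, -9.7, 3.3]
width: 0.57
```

The carrier has stopped against the bar (force up to about 10 N, no advance). Back off straight, then lift.

{"method": "play_rows", "body": {
  "series": [
    {"tx": -0.5, "ty": 0, "tz": 0, "wx": 0, "wy": 0, "wz": 0, "fingers": 0.43},
    {"tx": -1.5, "ty": 0, "tz": 0, "wx": 0, "wy": 0, "wz": 0, "fingers": 0.43},
    {"tx": -3, "ty": 0, "tz": 0, "wx": 0, "wy": 0, "wz": 0, "fingers": 0.43},
    {"tx": -3.5, "ty": 0, "tz": -4, "wx": 0, "wy": 0, "wz": 0, "fingers": 0.43},
    {"tx": -3.5, "ty": 0, "tz": -9, "wx": 0, "wy": 0, "wz": 0, "fingers": 0.43},
    {"tx": -3.5, "ty": 0, "tz": -14, "wx": 0, "wy": 0, "wz": 0, "fingers": 0.43},
    {"tx": -3.5, "ty": 0, "tz": -17, "wx": 0, "wy": 0, "wz": 0, "fingers": 0.43},
    {"tx": -3.5, "ty": 0, "tz": -17, "wx": 0, "wy": 0, "wz": 0, "fingers": 0.43}
  ]
}}

```text
clock: 16.88
position: [0.5702, 0.0248, 0.1829]
tool_rot: [0.729, 0.685, 0.002, 0.002]
wrist_force: [0.0, -0.1, -0.2]
width: 0.566
```

Run:
```python
from car import *
s=read_state();print(s['clock'],s['position'],w2st(s['position']),s['wrist_force'])
import pickle
c=get_calibration('wrist');im=read_camera('wrist');pickle.dump(c,open('w11.pkl','wb'));cv2.imwrite('pics/w11.png',cv2.resize(im,(800,600),interpolation=cv2.INTER_CUBIC))
im=read_camera('top');cv2.imwrite('pics/t11.png',cv2.resize(im[120:270,140:340],None,fx=4,fy=4,interpolation=cv2.INTER_CUBIC))
```

```text
16.875 [0.5701605  0.02482756 0.18286815] [[-0.01787023 -0.00531059]] [ 0.0349271  -0.09009377 -0.190647  ]
```

View pics/w11.png

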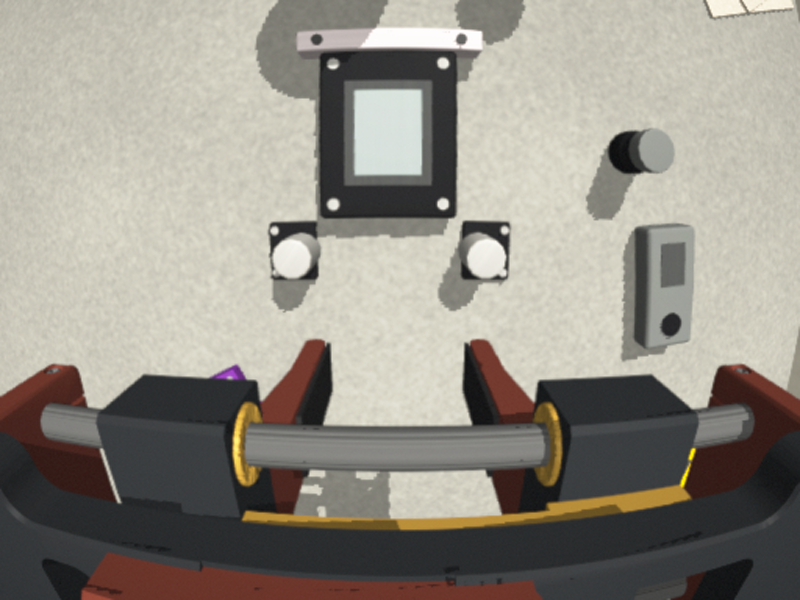

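View pics/t11.png

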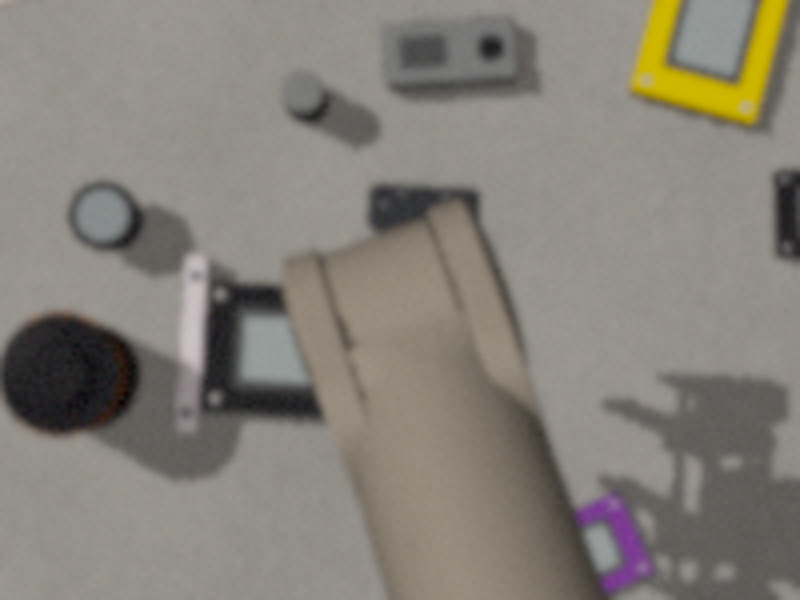

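Run:
```python
from car import *
import pickle
c=pickle.load(open('w11.pkl','rb'))
car(c,np.array([(333,63),(443,63),(443,204),(333,204)])/1.5625-.18)
f=lambda L,z:(w2st(fisheye(c,np.array(L)/1.5625-.18,z))*1000).round(1).tolist()
print('posts',f([(292,258),(486,258)],.045),'plate mids',f([(294,250),(485,250)],.008),'stop top front edge',f([(298,50),(482,48)],.025),'car front',f([(321,52),(456,52)],.022))
```

```text
car st mm [[86.1  0.6]] askew 0.0010797514454043977 -0.0028921385074343053 0.10026117273351258 0.07613911947700705
posts [[1.9, 64.0], [1.8, -64.6]] plate mids [[1.8, 70.6], [1.7, -71.1]] stop top front edge [[146.8, 63.0], [147.9, -64.4]] car front [[145.1, 47.2], [144.7, -46.5]]
```

```bash
python3 -c "
from plant import *
print(finish_job())"
```

```text
the job is handed in; nothing more can be done
None
```

I pushed the black carrier through the gap and up against the stop bar, then handed the job in at about 17 s. No verdict was returned.

**What I did:** I first pushed the carrier sideways with two fingertips to square and centre it. I then pushed it from behind, between the posts, until it met the bar. The wrist force rose to about 10 N with no further advance. I then backed off and lifted the gripper clear.

**Last checks from the wrist camera:**
- **Position:** carrier centre at x ≈ 84–86 mm and y ≈ +0.6 mm in the station frame, with the leading edge about 2–3 mm or less from the bar as measured. The force rise says it is in contact.
- **Squareness:** askew by less than 0.003 rad.
- **Flatness:** not measured; the carrier looks flat in the pictures.
- **Bystanders:** the tank, loupe, canister and remote look unmoved in the top view; I compared them by eye only.

**Disagreements:**
- Mid-push, the top camera put the carrier 2–4 mm off centre, while the wrist camera said about 1.2 mm. I backed off for a closer wrist view showing both posts, which gave 1.0–1.3 mm, and went with that.
- The last wrist picture showed the posts about 1.8 mm further along x than expected. That is within the calibration error, and it is why the final x is given as a range.

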